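# Pack the slide-staining carry tray

## Task

From the things scattered along the front of the worktop, pack the grey carry tray for the slide-staining round: set the taller carton flat on its base in the long trough, stand the two small plastic dropper bottles upright in the two cups (either one in either cup), and lay the roll of tape flat over the spindle, each right down on the floor of its insert. The lower carton, the glass bottle with the rubber bulb and the petri dish do not belong in the tray: leave them standing where they are.

Things in the scene. Friction and masses are not known exactly. Their poses are not given: they have to be found in the camera images.
- trough_insert: White insert with a plain oblong trough for the carton, fixed. Inside 116 (x) x 62 (y) mm, floor 4 mm and tops of the 4 mm walls 12 mm above the origin. 124 (x) x 78 (y) mm; one of three inserts, 81 mm apart in a row along y, in any order, in a fixed grey tray with its rim 22 mm above the worktop. Origin: centre of its underside, 12 mm above the worktop; z up.
- cup_insert: White insert with two round cups for the dropper bottles, fixed. Cup centres at x = -31 and +31 mm, y = 0; inside diameter 50 mm, wall 2.5 mm, cup floor 4 mm and rim 25 mm above the origin. 124 (x) x 78 (y) mm; one of three inserts, 81 mm apart in a row along y, in any order, in a fixed grey tray with its rim 22 mm above the worktop. Origin: centre of its underside, 12 mm above the worktop; z up.
- spindle_insert: White insert with one upright spindle for the tape roll, fixed. Spindle at the centre, 24 mm thick, tapered top 27 mm above the origin; the roll rests on a 68 mm disc, 5 mm above the origin. 124 (x) x 78 (y) mm; one of three inserts, 81 mm apart in a row along y, in any order, in a fixed grey tray with its rim 22 mm above the worktop. Origin: centre of its underside, 12 mm above the worktop; z up.
- tall_carton: The taller of the two closed white cartons with a coloured band, 45 (x) x 100 (y) x 60 (z) mm; belongs in the trough. Loose, lies on the worktop. Origin: centre of its underside; y is its long direction, z up. Grasp across the 45 mm. On the way to the tray stay in front of the big analyser, which stands at x over 0.58 m, y from -0.34 to 0.18 m, its front 0.17 m and its back 0.3 m high.
- low_carton: Look-alike: the lower of the two white cartons, 42 (x) x 110 (y) x 38 (z) mm; stays where it is. Loose. Origin: centre of its underside; y is its long direction.
- dropper_bottle_1: Small brown plastic dropper bottle with a pale nozzle cap, standing; body 31 mm in diameter and 60 mm high, cap to 78 mm; belongs in a cup. Loose. Origin: centre of its underside, z up.
- dropper_bottle_2: Small blue plastic dropper bottle with a black nozzle cap, standing; body 33 mm in diameter and 60 mm high, cap to 78 mm; belongs in a cup. Loose. Origin: centre of its underside, z up.
- glass_bottle: Look-alike: amber glass bottle with a long black rubber bulb on top, 33 mm in diameter, body 70 mm and in all 102 mm high, so taller than the plastic ones; stays where it is. Loose. Origin: centre of its underside.
- roll_of_tape: Roll of white adhesive tape lying flat with an open core, outside diameter 62 mm, core about 44 mm, 20 mm high; belongs on the spindle. Loose. Origin: centre of its underside, z up.
- petri_dish: Look-alike: closed petri dish, flat and round without a hole, 58 mm in diameter, 12 mm high; stays where it is. Loose. Origin: centre of its underside.

How it is judged (in metres and radians):
At the end, for the whole second after the job is handed in: Tall carton level on the trough floor, 13 mm, 0.25 rad; each dropper bottle upright on its own cup's floor, 14 mm; tape flat on the spindle's disc, 15 mm; all at rest. Low carton, glass bottle and petri dish upright and within 25 mm of where they started ((((x of dropper_bottle_1 in the frame of cup_insert between -0.045 and -0.017 m and y of dropper_bottle_1 in the frame of cup_insert between -0.014 and 0.014 m) and (x of dropper_bottle_2 in the frame of cup_insert between 0.017 and 0.045 m and y of dropper_bottle_2 in the frame of cup_insert between -0.014 and 0.014 m)) or ((x of dropper_bottle_1 in the frame of cup_insert between 0.017 and 0.045 m and y of dropper_bottle_1 in the frame of cup_insert between -0.014 and 0.014 m) and (x of dropper_bottle_2 in the frame of cup_insert between -0.045 and -0.017 m and y of dropper_bottle_2 in the frame of cup_insert between -0.014 and 0.014 m))) and z of dropper_bottle_1 in the frame of cup_insert between 0 and 0.01 m and angle between each of dropper_bottle_1, dropper_bottle_2, roll_of_tape, glass_bottle, low_carton's own z axis and vertical below 0.15 rad and z of dropper_bottle_2 in the frame of cup_insert between 0 and 0.01 m and x of tall_carton in the frame of trough_insert between -0.013 and 0.013 m and y of tall_carton in the frame of trough_insert between -0.013 and 0.013 m and z of tall_carton in the frame of trough_insert between 0 and 0.009 m and angle between the y axis of tall_carton and the x axis of trough_insert, either way round below 0.25 rad and angle between tall_carton's own z axis and vertical below 0.1 rad and horizontal distance between roll_of_tape and spindle_insert below 0.015 m and z of roll_of_tape in the frame of spindle_insert between 0 and 0.011 m and linear speed of each of dropper_bottle_1, dropper_bottle_2, tall_carton, roll_of_tape below 0.03 m/s and distance of each of low_carton, glass_bottle, petri_dish from where it was at the start of the episode below 0.025 m); the robot touches nothing.
It also fails if it takes over 128 s, if anything falls off the work surface, if the arm or the gripper's body presses on something with over 40 N, if the wrist force passes 120 N, or if a joint passes its speed limit or range.

## Robot

A 6-joint arm with a two-finger parallel gripper is mounted at the origin on a cart in front of the work surface, level with it; the furniture and walls round the work are solid. World frame = base frame: x ahead of the robot, y to its left, z up, the work surface at z = 0. Lengths are in mm, angles in degrees, forces in N, time in s.
With the tool pointing down it reaches from about 350 to 850 mm from the base axis. Payload 8.1 kg.
Tool frame: the origin (TCP) lies midway between the tips of the shut fingers; the grasp point (between the pads) lies 19 mm behind it; z points along the fingers, y is the line along which they close (so a half turn about z gives the same grasp; the last joint's range is limited). The gripper opens to 85 mm and grips with 20 to 120 N. Pads are 22 mm wide; open, the fingers measure 114 mm over their backs; the gripper's body (76 mm by 85 mm) begins 54 mm behind the grasp point. The pads swing forward as they close: fully open they stand 13 mm farther back than shut.
Start: joints at [71.138, 7.471, 85.268, -0, 87.261, -4.893], TCP at [144.813, 582.267, 231.292] pointing down, gripper open.
Joint ranges: [-169.43, 169.43], [-51.17, 129.36], [1.28, 143.12], [-76.62, 256.62], [0, 156.53], [-152.29, 152.29]. Speed limits (degrees/s): [136.94, 136.94, 159.86, 180, 180, 180].

## Interface

Orientations are given as [roll, pitch, yaw] about the fixed x, y, z axes, in that order (R = Rz(yaw) Ry(pitch) Rx(roll)).
In Python, from bench import r gives the robot as it stands.
- The arm moves only by the tool apply_moves, never from a script. Its argument "steps" is a list of rows, each a list of 7 numbers: the opening, from -1 (shut) to 1 (fully open), then the shift along the tool's x, y, z in mm, then the turn, a rotation vector about the tool's x, y, z in units of 5 degrees (1.0 is 5 degrees). A call has exactly 8 rows; each row shifts and turns the commanded pose from where the row before left it, along the tool's axes as they then stand; what a row does not reach is not made up. A row lasts 1/10 s, in which the tool goes at most 50 mm and 8.59 degrees, less where a joint would pass 70% of its speed; a pose out of reach is approached as far as the arm can. A call is refused whole if a number of a shift passes 50 or a number of a turn 1, either way. A call with a gripper value outside its range is refused whole. The fingers move at their own pace and stop on an object; "squeeze" is the grip in N (left out, the last holds). Time passes only in rows, so rows that do not move let the fingers close, or fill a call up. It gives the time, the measured TCP pose, the force, the opening and the grip force at its end, in the units of the state.
- r.sense(): the state, without advancing time (a new reading comes with each control period).
- r.snapshot(name): name is "scene" or "top"; returns a dict with "color" (420x560x3 uint8, blue, green, red), "depth" (420x560 float32, mm along the optical axis (not along the pixel's ray), 0 where there is no reading), "mtx" (3x3 intrinsics, pixels), "T" (4x4, takes a point from camera to world coordinates). Camera axes: x right, y down, z forward; pixel columns grow to the right and rows downward; lengths in mm; the calibration is good to about 2 mm. A picture is of the moment at which its call begins.
- r.hand_in(): hands the job in; it is judged then, once.
The state is a dict: "time": time; "joint_pos": joint angles; "qd": joint speeds; "joint_efforts": joint torques, N m; "tool_pos": TCP position; "tcp_rot": TCP orientation; "ft_force": force on the tool from outside, world axes, zero at the start; "wrist_torque": the same for the moment, N m; "finger_gap": finger opening in mm; "grip_force": force on a finger pad.
Only numpy, scipy, OpenCV 4.12 (cv2) and the standard library are available. Lean on these libraries where they do the work, as an engineer would, in place of code of your own. Each camera call takes 0.05 s, during which the arm holds its last target. There are 200 camera calls.

## Working session

There is one attempt and no reset: what is moved stays moved. The work goes in short steps, Python scripts to look and compute and a tool call to move; the robot and the scene stay as the last step left them, time stands still between calls to the robot, and variables do not carry over. Pictures are saved under pics/ and viewed, at most 15 in all, crops included, and the job is handed in when it is done.

Besides the shell and the picture viewer there is one more tool, called after ">>>" as name(argument=value, ...), one argument or row to a line, values as JSON. apply_moves: Moves the arm, as the interface text tells. Its arguments: {"type":"object","properties":{"steps":{"type":"array"},"squeeze":{"type":"number"}},"required":["steps"]}

```bash
mkdir -p pics; ls; cat > h.py <<'E'
import numpy as np, cv2
from bench import r
def pts(s):
    d=s["depth"].astype(float);K=s["mtx"];h,w=d.shape
    u,v=np.meshgrid(np.arange(w),np.arange(h))
    P=np.stack([(u-K[0,2])/K[0,0]*d,(v-K[1,2])/K[1,1]*d,d,np.ones_like(d)],-1)@s["T"].T
    P[d==0]=np.nan
    return P[...,:3]
E
python3 - <<'E'
from h import *
print(r.sense())
for n in("scene","top"):
    s=r.snapshot(n);cv2.imwrite(f"pics/{n}0.png",s["color"]);print(n,s["T"].round(2),s["mtx"])
    np.savez(f"{n}0.npz",**s)
E
```

```text
pics
{'time': 0.0, 'joint_pos': array([ 7.11382179e+01,  7.51504947e+00,  8.53289172e+01, -4.63105503e-04,
        8.72615379e+01, -4.89412684e+00]), 'qd': array([-0.03287414, -0.01635182,  0.04379233, -0.02653452,  0.01738782,
       -0.04456062]), 'joint_efforts': array([-1.58514515e-03, -5.69388878e+01, -5.00562251e+01, -5.38383358e-05,
        1.44779854e-02, -1.42601536e-05]), 'tool_pos': array([144.63930721, 581.74261451, 230.24851292]), 'tcp_rot': array([-1.79894841e+02, -8.54023965e-03,  1.66032359e+02]), 'ft_force': array([ 1.37106528, -0.72633023, -0.17485694]), 'wrist_torque': array([-0.01897579,  0.02548936,  0.07293812]), 'grip_force': 0.0, 'finger_gap': 84.82541065165432}
scene [[ 5.0000e-01 -5.8000e-01  6.4000e-01 -1.1837e+02]
 [-8.7000e-01 -3.4000e-01  3.6000e-01 -3.0262e+02]
 [ 1.0000e-02 -7.4000e-01 -6.7000e-01  7.4633e+02]
 [ 0.0000e+00  0.0000e+00  0.0000e+00  1.0000e+00]] [[443.31934916   0.         280.60837714]
 [  0.         443.31934916 208.11716488]
 [  0.           0.           1.        ]]
top [[ 2.0000e-02 -9.9000e-01  1.2000e-01  3.7343e+02]
 [-1.0000e+00 -2.0000e-02 -1.0000e-02  6.9350e+01]
 [ 1.0000e-02 -1.2000e-01 -9.9000e-01  1.2561e+03]
 [ 0.0000e+00  0.0000e+00  0.0000e+00  1.0000e+00]] [[432.12822898   0.         283.05071989]
 [  0.         432.12822898 209.31777159]
 [  0.           0.           1.        ]]
```

View pics/scene0.png

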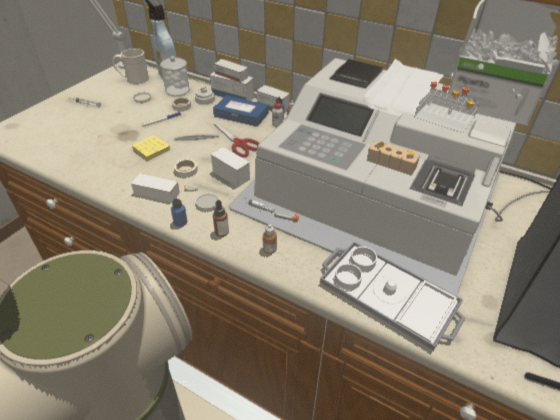

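View pics/top0.png

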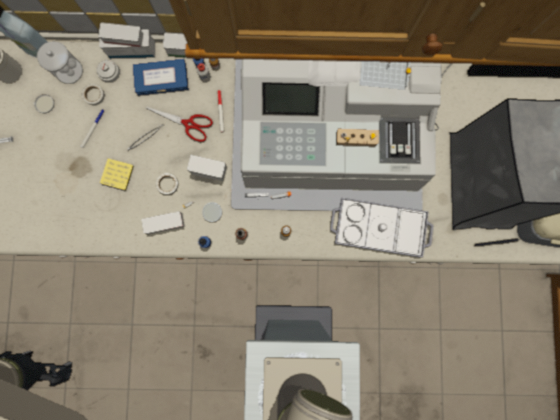

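The scene view shows the blue bottle at (179,214), the glass bottle at (221,218) and the brown bottle at (270,238). The tall carton is at (230,167), the low carton at (155,188), the tape at (186,168) and the dish at (207,202). The tray sits at (392,290), with its cups to the left, the spindle in the middle and the trough to the right.

```bash
cat > m.py <<'E'
from h import *
import sys
# regions from rough top pixel -> world
def load(n): return dict(np.load(n))
def cloud(tag,snap=False):
    out=[]
    for n in("scene","top"):
        s=load(f"{n}{tag}.npz"); out.append(pts(s))
    return out
E
python3 - <<'E'
from m import *
S,T=cloud("0")
pix=dict(blue=((179,214),(205,242)),glass=((221,218),(242,234)),brown=((270,238),(286,231)),tall=((230,160),(207,167)),low=((155,186),(162,222)),tape=((186,168),(167,184)),dish=((207,202),(212,212)))
for k,(a,b) in pix.items():
    for nm,P,c,w in(("S",S,a,34),("T",T,b,24)):
        q=P[c[1]-w:c[1]+w,c[0]-w:c[0]+w].reshape(-1,3); q=q[~np.isnan(q[:,0])]
        c0=P[c[1],c[0]]
        lo,hi=dict(blue=(20,90),glass=(20,120),brown=(20,90),tall=(52,70),low=(30,46),tape=(14,28),dish=(7,18))[k]
        d=np.hypot(*(q[:,:2]-c0[:2]).T); R=dict(tall=65,low=70,tape=42,dish=40).get(k,28)
        f=q[(d<R)&(q[:,2]>lo)&(q[:,2]<hi)]
        if len(f)<5: print(k,nm,c0,"few");continue
        mn=cv2.minAreaRect(f[:,:2].astype(np.float32))
        print(k,nm,c0.round(),len(f),"mean",f.mean(0).round(1),"zmax",f[:,2].max().round(1),"rect",np.round(mn[0],1),np.round(mn[1],1),round(mn[2],1))
# table z
for P,c in((S,(110,180)),(T,(300,217)),(T,(120,225))): print(P[c[1],c[0]])
# tray corners: high points near tray
for nm,P in(("S",S),("T",T)):
    m=(P[...,2]>14)&(P[...,2]<50)&(P[...,0]>330)&(P[...,0]<560)&(P[...,1]<-60)&(P[...,1]>-420)
    f=P[m]; lab=None
    print(nm,len(f),cv2.minAreaRect(f[:,:2].astype(np.float32)))
    g=f[f[:,2]>30]; print("high",len(g),g[:,:2].min(0),g[:,:2].max(0))
    from scipy.cluster.vq import kmeans2
E
```

```text
blue S [415. 269.  44.] 273 mean [419.6 275.9  47.9] zmax 78.9 rect [422.  277.2] [24.9 33.4] 51.4
blue T [425. 275.  71.] 132 mean [426.7 278.5  56.6] zmax 84.9 rect [427.4 281.6] [31.  32.3] 4.0
glass S [441. 168.  59.] 358 mean [442.7 172.4  56.9] zmax 101.4 rect [445.4 174.5] [26.2 33.4] 40.9
glass T [448. 173.  85.] 127 mean [449.6 175.1  69.3] zmax 105.6 rect [450.3 176.4] [31.1 30.8] 0.8
brown S [452.  46.  49.] 270 mean [453.4  48.6  47.8] zmax 78.8 rect [454.6  50.3] [23.1 31. ] 29.1
brown T [458.  54.  77.] 102 mean [460.6  53.3  58.8] zmax 82.6 rect [462.1  53.4] [30.8 28. ] 1.3
tall S [631. 275.  60.] 463 mean [633.9 278.7  58.8] zmax 63.3 rect [636.8 281.9] [103.4  48.1] 80.0
tall T [636. 278.  62.] 579 mean [638.4 280.6  61.9] zmax 68.6 rect [639.1 281.2] [101.1  45.8] 78.3
low S [471. 394.  35.] 556 mean [475.7 401.   36.9] zmax 40.9 rect [477.1 403.9] [ 46.8 112.4] 13.5
low T [481. 404.  37.] 598 mean [480.  402.9  39.8] zmax 45.8 rect [480.6 403.3] [ 43.1 109.9] 12.4
tape S [602. 407.   1.] 146 mean [592.9 400.5  17.8] zmax 22.1 rect [593.  400.7] [60.6 60.8] 48.4
tape T [596. 404.   4.] 177 mean [595.2 399.5  20.4] zmax 27.1 rect [594.7 399.6] [60.6 59.2] 48.2
dish S [509. 264.  12.] 286 mean [511.6 267.6  11.8] zmax 16.1 rect [513.2 267.1] [58.1 56.8] 50.6
dish T [514. 267.  15.] 298 mean [515.7 267.2  13.7] zmax 17.9 rect [515.5 268.5] [57.3 65.5] 11.1
[456.25704056 545.40053991   2.85567395]
[504.94122015  12.66222618   5.58907181]
[473.28038101 534.1871401    3.73929664]
S 6003 ((477.3482971191406, -222.12869262695312), (293.9224853515625, 138.38478088378906), 81.79322814941406)
high 396 [ 430.19489618 -233.21176607] [ 547.09414666 -110.85814437]
T 3923 ((478.5201721191406, -222.76759338378906), (293.96746826171875, 134.9392547607422), 81.9184341430664)
high 210 [ 402.22410232 -340.88433947] [547.58363445 -89.04443471]
```

```bash
python3 - <<'E'
from m import *
# orthorectified height+colour views of scene cam for tray and objects
s=load("scene0.npz");t=load("top0.npz")
a=cv2.resize(s["color"][235:345,315:470],None,fx=5,fy=5,interpolation=cv2.INTER_CUBIC)
cv2.imwrite("pics/tray.png",a)
E
```

```text
(no output)
```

View pics/tray.png

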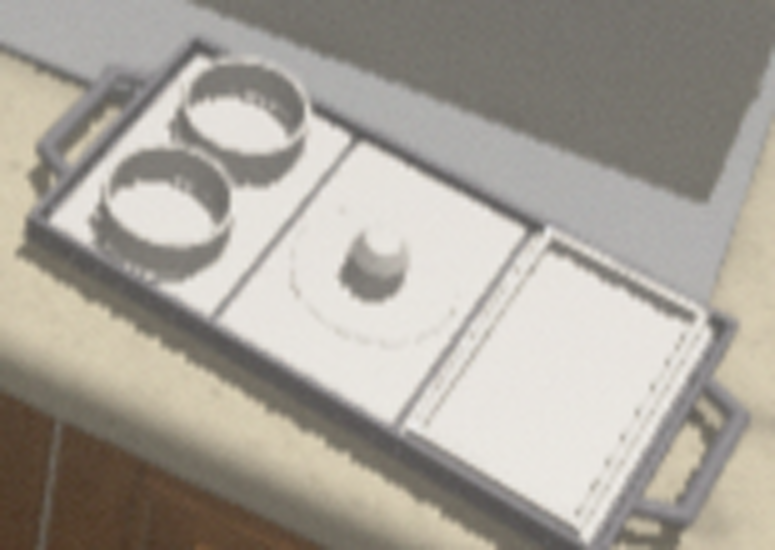

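The crop shows the two cups at its left (crop px (245,105) and (165,200)), the spindle at (375,255) and the trough at its right. Next I'll fit circles to refine the positions and write a small row planner.

```bash
cat > plan.py <<'E'
from h import *
import json,sys
from scipy.spatial.transform import Rotation as R
# usage: plan(wps, grip, step): rows from the measured pose through (x,y,z,yaw) waypoints, tool down
def plan(wps,g,step=40,start=None,pad=0):
    st=r.sense(); p=st["tool_pos"].copy(); yaw=st["tcp_rot"][2]
    if start: p=np.array(start[:3],float); yaw=start[3]
    rows=[]
    for x,y,z,w in wps:
        t=np.array([x,y,z],float); dw=(w-yaw+180)%360-180
        n=int(max(np.ceil(np.linalg.norm(t-p)/step),np.ceil(abs(dw)/4.95),1))
        for k in range(n):
            dwk=dw/(n-k) ; d=(t-p)/(n-k)
            M=R.from_euler("xyz",[180,0,yaw],degrees=True)
            v=np.round(M.inv().apply(d),0 if n-k>1 else 1); a=round(-dwk/5,2)
            rows.append([g]+[float(c)+0.0 for c in v]+[0,0,a])
            p=p+M.apply(v); yaw-=a*5; dw=(w-yaw+180)%360-180
    while len(rows)%8: rows.append([g,0,0,0,0,0,0])
    f=lambda c:("%g"%(c+0.0))
    for i in range(0,len(rows),8): print("["+",".join("["+",".join(map(f,q))+"]" for q in rows[i:i+8])+"]")
    print("end",p.round(1),round(yaw,1))
E
python3 - <<'E'
from m import *
from scipy.optimize import least_squares
S,T=cloud("0")
def fit(q,c,rad): 
    return least_squares(lambda p:np.hypot(q[:,0]-p[0],q[:,1]-p[1])-rad,c,loss="soft_l1").x.round(1)
for k,c,rad,top in(("blue",(425,279),16.5,55),("brown",(459,52),15.5,55)):
    for nm,P in(("S",S),("T",T)):
        q=P.reshape(-1,3); q=q[np.hypot(q[:,0]-c[0],q[:,1]-c[1])<30]
        b=q[(q[:,2]>15)&(q[:,2]<top)]; t=q[q[:,2]>66]
        print(k,nm,fit(b,c,rad) if nm=="S" else "", "cap",len(t),t.mean(0).round(1))
for nm,P in(("S",S),("T",T)):
    q=P.reshape(-1,3);q=q[(q[:,2]>32)&(q[:,2]<46)]
    for c in((520,-147),(459,-138)):
        f=q[np.hypot(q[:,0]-c[0],q[:,1]-c[1])<36]; print("cup",nm,len(f),fit(f,c,26.2))
    f=q[np.hypot(q[:,0]-478,q[:,1]+222)<20];print("spindle",nm,len(f),f.mean(0).round(1))
from plan import *
print("-- approach carton"); plan([(638,281,200,79)],1,45)
E
```

```text
blue S [426.4 283.2] cap 51 [423.2 279.9  70.6]
blue T  cap 43 [427.1 281.   72.9]
brown S [461.3  53.7] cap 46 [458.1  51.5  70.9]
brown T  cap 35 [461.8  52.9  72.4]
cup S 122 [ 518.7 -146.8]
cup S 139 [ 457.7 -138. ]
spindle S 72 [ 474.5 -222.4   36.1]
cup T 71 [ 520.2 -146.7]
cup T 70 [ 458.9 -137.7]
spindle T 51 [ 478.1 -221.9   38.4]
-- approach carton
[[1,-31,-10,2,0,0,0.97],[1,-31,-7,2,0,0,0.97],[1,-32,-4,2,0,0,0.97],[1,-32,-2,2,0,0,0.97],[1,-32,1,2,0,0,0.97],[1,-32,4,2,0,0,0.97],[1,-31,7,2,0,0,0.97],[1,-31,9,1,0,0,0.97]]
[[1,-30,12,2,0,0,0.96],[1,-29,14,1,0,0,0.97],[1,-27,17,2,0,0,0.96],[1,-26,19,1,0,0,0.97],[1,-24,21,2,0,0,0.96],[1,-23,23,1,0,0,0.97],[1,-21,24,2,0,0,0.96],[1,-18,26,1,0,0,0.97]]
[[1,-16,28,2,0,0,0.96],[1,-13.7,29,1.3,0,0,0.97],[1,0,0,0,0,0,0],[1,0,0,0,0,0,0],[1,0,0,0,0,0,0],[1,0,0,0,0,0,0],[1,0,0,0,0,0,0],[1,0,0,0,0,0,0]]
end [638. 281. 200.] 79.0
```

>>> apply_moves(
  steps=[
    [1,-31,-10,2,0,0,0.97],
    [1,-31,-7,2,0,0,0.97],
    [1,-32,-4,2,0,0,0.97],
    [1,-32,-2,2,0,0,0.97],
    [1,-32,1,2,0,0,0.97],
    [1,-32,4,2,0,0,0.97],
    [1,-31,7,2,0,0,0.97],
    [1,-31,9,1,0,0,0.97],
  ],
  squeeze=40,
)

```text
time: 0.9
tool_pos: [364.9, 447.4, 215.5]
tcp_rot: [-179.9, 0.0, 127.0]
ft_force: [0.4, 0.9, 0.2]
finger_gap: 84.9
grip_force: 0.0
```

>>> apply_moves(
  steps=[
    [1,-30,12,2,0,0,0.96],
    [1,-29,14,1,0,0,0.97],
    [1,-27,17,2,0,0,0.96],
    [1,-26,19,1,0,0,0.97],
    [1,-24,21,2,0,0,0.96],
    [1,-23,23,1,0,0,0.97],
    [1,-21,24,2,0,0,0.96],
    [1,-18,26,1,0,0,0.97],
  ],
)

```text
time: 1.7
tool_pos: [583.9, 313.9, 203.4]
tcp_rot: [-179.9, 0.0, 88.4]
ft_force: [0.1, -0.1, 0.8]
finger_gap: 85.6
grip_force: 0.0
```

>>> apply_moves(
  steps=[
    [1,-16,28,2,0,0,0.96],
    [1,-13.7,29,1.3,0,0,0.97],
    [1,0,0,40,0,0,0],
    [1,0,0,40,0,0,0],
    [1,0,0,30,0,0,0],
    [1,0,0,0,0,0,0],
    [1,0,0,0,0,0,0],
    [1,0,0,0,0,0,0],
  ],
)

```text
time: 2.5
tool_pos: [639.7, 282.2, 93.9]
tcp_rot: [179.8, -0.1, 79.0]
ft_force: [1.1, -0.2, 0.6]
finger_gap: 85.3
grip_force: 0.0
```

>>> apply_moves(
  steps=[
    [1,0,0,25,0,0,0],
    [1,0,0,25,0,0,0],
    [1,0,0,14,0,0,0],
    [1,0,0,0,0,0,0],
    [-1,0,0,0,0,0,0],
    [-1,0,0,0,0,0,0],
    [-1,0,0,0,0,0,0],
    [-1,0,0,0,0,0,0],
  ],
  squeeze=40,
)

```text
time: 3.3
tool_pos: [639.6, 282.0, 29.2]
tcp_rot: [179.8, -0.1, 79.0]
ft_force: [-0.7, -0.2, 5.7]
finger_gap: 44.3
grip_force: 42.2
```

>>> apply_moves(
  steps=[
    [-1,0,0,0,0,0,0],
    [-1,0,0,0,0,0,0],
    [-1,0,0,0,0,0,0],
    [-1,0,0,-10,0,0,0],
    [-1,0,0,-25,0,0,0],
    [-1,0,0,-35,0,0,0],
    [-1,0,0,-40,0,0,0],
    [-1,0,0,-40,0,0,0],
  ],
)

```text
time: 4.1
tool_pos: [637.7, 281.4, 178.7]
tcp_rot: [-180.0, 0.0, 79.0]
ft_force: [0.4, 0.1, -0.8]
finger_gap: 44.3
grip_force: 41.6
```

```bash
python3 - <<'E'
from plan import *
s=r.sense();print(s["tool_pos"],s["finger_gap"],s["grip_force"])
plan([(430,240,190,50),(400,-60,190,10),(466,-302.5,150,-8.2),(466,-302.5,70,-8.2)],-1,32)
s=r.snapshot("scene");cv2.imwrite("pics/g1.png",s["color"])
E
```

```text
[637.69003948 281.35388403 178.70832771] 44.30644610053314 41.564088463783264
[[-1,-11,-28,-2,0,0,0.83],[-1,-14,-27,-2,0,0,0.83],[-1,-15,-26,-1,0,0,0.83],[-1,-17,-25,-2,0,0,0.83],[-1,-19,-24,-1,0,0,0.83],[-1,-21,-22,-2,0,0,0.82],[-1,-22.3,-20.1,-1.3,0,0,0.83],[-1,-25,17,0,0,0,0.8]]
[[-1,-24,19,0,0,0,0.8],[-1,-22,20,0,0,0,0.8],[-1,-21,22,0,0,0,0.8],[-1,-19,23,0,0,0,0.8],[-1,-18,24,0,0,0,0.8],[-1,-16,26,0,0,0,0.8],[-1,-14,27,0,0,0,0.8],[-1,-12,27,0,0,0,0.8]]
[[-1,-9.7,28.6,0,0,0,0.8],[-1,3,31,5,0,0,0.45],[-1,4,31,5,0,0,0.46],[-1,5,31,5,0,0,0.45],[-1,7,31,5,0,0,0.46],[-1,8,30,5,0,0,0.45],[-1,9,30,5,0,0,0.46],[-1,10,30,5,0,0,0.45]]
[[-1,11.2,29.7,5,0,0,0.46],[-1,0,0,27,0,0,0],[-1,0,0,27,0,0,0],[-1,0,0,26,0,0,0],[-1,0,0,0,0,0,0],[-1,0,0,0,0,0,0],[-1,0,0,0,0,0,0],[-1,0,0,0,0,0,0]]
end [ 466.  -302.5   70. ] -8.2
```

View pics/g1.png

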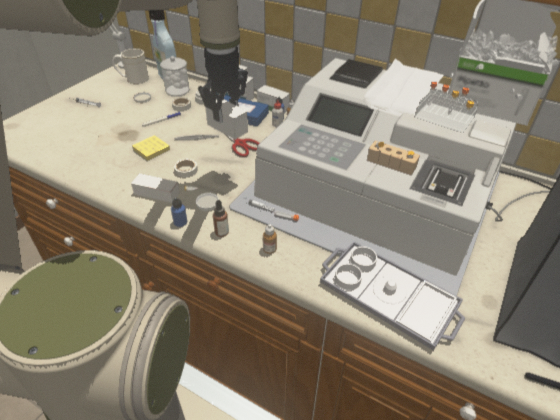

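The tall carton is gripped and hangs level at (228,118). The neighbouring objects look undisturbed.

>>> apply_moves(
  steps=[
    [-1,-11,-28,-2,0,0,0.83],
    [-1,-14,-27,-2,0,0,0.83],
    [-1,-15,-26,-1,0,0,0.83],
    [-1,-17,-25,-2,0,0,0.83],
    [-1,-19,-24,-1,0,0,0.83],
    [-1,-21,-22,-2,0,0,0.82],
    [-1,-22.3,-20.1,-1.3,0,0,0.83],
    [-1,-25,17,0,0,0,0.8],
  ],
)

```text
time: 4.95
tool_pos: [424.9, 211.6, 188.8]
tcp_rot: [-179.9, -0.0, 46.0]
ft_force: [1.3, -1.4, -0.3]
finger_gap: 44.7
grip_force: 41.6
```

>>> apply_moves(
  steps=[
    [-1,-24,19,0,0,0,0.8],
    [-1,-22,20,0,0,0,0.8],
    [-1,-21,22,0,0,0,0.8],
    [-1,-19,23,0,0,0,0.8],
    [-1,-18,24,0,0,0,0.8],
    [-1,-16,26,0,0,0,0.8],
    [-1,-14,27,0,0,0,0.8],
    [-1,-12,27,0,0,0,0.8],
  ],
)

```text
time: 5.75
tool_pos: [402.7, -30.9, 188.9]
tcp_rot: [180.0, -0.1, 13.8]
ft_force: [-0.1, 0.2, -1.4]
finger_gap: 44.4
grip_force: 41.5
```

>>> apply_moves(
  steps=[
    [-1,-9.7,28.6,0,0,0,0.8],
    [-1,3,31,5,0,0,0.45],
    [-1,4,31,5,0,0,0.46],
    [-1,5,31,5,0,0,0.45],
    [-1,7,31,5,0,0,0.46],
    [-1,8,30,5,0,0,0.45],
    [-1,9,30,5,0,0,0.46],
    [-1,10,30,5,0,0,0.45],
  ],
)

```text
time: 6.55
tool_pos: [458.6, -273.0, 153.6]
tcp_rot: [180.0, -0.0, -6.0]
ft_force: [0.9, -0.5, 0.2]
finger_gap: 44.6
grip_force: 41.5
```

>>> apply_moves(
  steps=[
    [-1,11.2,29.7,5,0,0,0.46],
    [-1,0,0,27,0,0,0],
    [-1,0,0,27,0,0,0],
    [-1,0,0,26,0,0,0],
    [-1,0,0,0,0,0,0],
    [-1,0,0,0,0,0,0],
    [-1,0,0,0,0,0,0],
    [-1,0,0,0,0,0,0],
  ],
)

```text
time: 7.35
tool_pos: [467.7, -303.2, 70.5]
tcp_rot: [179.9, -0.2, -8.2]
ft_force: [0.1, -0.9, -0.4]
finger_gap: 44.6
grip_force: 41.6
```

```bash
python3 - <<'E'
from plan import *
s=r.sense();print(s["tool_pos"],s["tcp_rot"],s["finger_gap"],s["ft_force"])
s=r.snapshot("scene");c=s["color"][170:370,270:540];cv2.imwrite("pics/g2.png",cv2.resize(c,None,fx=2.8,fy=2.8))
plan([(466,-302.5,45.5,-8.2)],-1,8)
E
```

```text
[ 467.66302888 -303.16054169   70.47282429] [ 1.79903214e+02 -1.66615483e-01 -8.21005932e+00] 44.56074678779655 [ 0.1218859  -0.92691265 -0.35195549]
[[-1,0,0,6,0,0,0],[-1,-1,0,6,0,0,0],[-1,0,0,6,0,0,0],[-1,-0.6,-0.3,6.7,0,0,0],[-1,0,0,0,0,0,0],[-1,0,0,0,0,0,0],[-1,0,0,0,0,0,0],[-1,0,0,0,0,0,0]]
end [ 466.  -302.5   45.5] -8.2
```

View pics/g2.png

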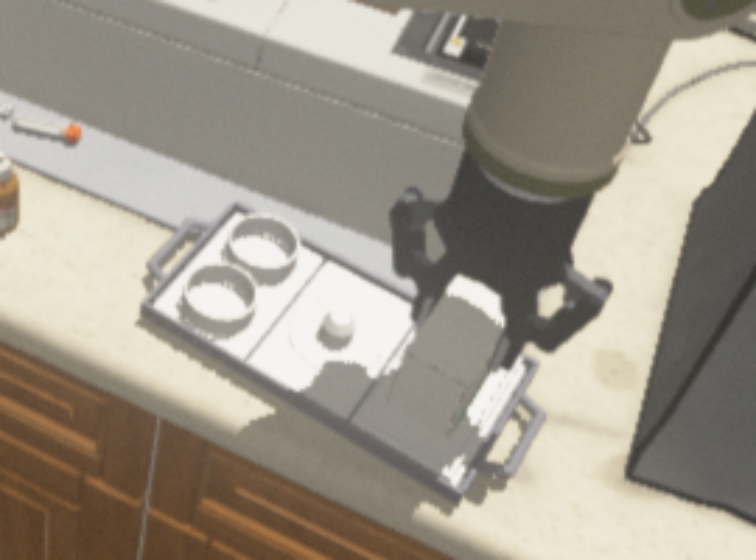

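The carton is above the trough (crop (450,330)), aligned with it.

>>> apply_moves(
  steps=[
    [-1,0,0,6,0,0,0],
    [-1,-1,0,6,0,0,0],
    [-1,0,0,6,0,0,0],
    [-1,-0.6,-0.3,5,0,0,0],
    [-1,0,0,1,0,0,0],
    [-1,0,0,0.5,0,0,0],
    [-1,0,0,0,0,0,0],
    [-1,0,0,0,0,0,0],
  ],
)

```text
time: 8.2
tool_pos: [464.7, -301.6, 44.9]
tcp_rot: [-180.0, 0.0, -8.2]
ft_force: [-6.8, 6.0, 14.8]
finger_gap: 44.5
grip_force: 43.9
```

>>> apply_moves(
  steps=[
    [0.6,0,0,0,0,0,0],
    [0.6,0,0,0,0,0,0],
    [1,0,0,0,0,0,0],
    [1,0,0,0,0,0,0],
    [1,0,0,-20,0,0,0],
    [1,0,0,-35,0,0,0],
    [1,0,0,-40,0,0,0],
    [1,0,0,-40,0,0,0],
  ],
)

```text
time: 9.0
tool_pos: [464.5, -301.5, 179.7]
tcp_rot: [-180.0, 0.1, -8.2]
ft_force: [1.6, -1.1, 0.8]
finger_gap: 85.1
grip_force: 0.0
```

```bash
python3 - <<'E'
from plan import *
print(r.sense()["tool_pos"])
plan([(410,-60,190,30),(430,250,180,70),(594,400,130,82),(594,400,60,82)],1,45)
E
```

```text
[ 464.49003132 -301.48385273  179.65058625]
[[1,-11,-29,-1,0,0,-0.96],[1,-9,-30,-1,0,0,-0.95],[1,-6,-30,-1,0,0,-0.96],[1,-4,-31,-1,0,0,-0.95],[1,-1,-31,-2,0,0,-0.96],[1,2,-31,-1,0,0,-0.95],[1,4,-30,-2,0,0,-0.96],[1,7,-30.2,-1.3,0,0,-0.95]]
[[1,19,-29,1,0,0,-0.89],[1,21,-27,1,0,0,-0.89],[1,23,-25,1,0,0,-0.89],[1,25,-24,1,0,0,-0.89],[1,27,-21,1,0,0,-0.89],[1,29,-19,1,0,0,-0.89],[1,30,-17,1,0,0,-0.89],[1,32,-15,1,0,0,-0.89]]
[[1,32.2,-12.3,2,0,0,-0.88],[1,33,17,8,0,0,-0.4],[1,32,18,8,0,0,-0.4],[1,32,19,8,0,0,-0.4],[1,31,21,9,0,0,-0.4],[1,30,22,8,0,0,-0.4],[1,29,22.2,9,0,0,-0.4],[1,0,0,35,0,0,0]]
[[1,0,0,35,0,0,0],[1,0,0,0,0,0,0],[1,0,0,0,0,0,0],[1,0,0,0,0,0,0],[1,0,0,0,0,0,0],[1,0,0,0,0,0,0],[1,0,0,0,0,0,0],[1,0,0,0,0,0,0]]
end [594. 400.  60.] 82.0
```

>>> apply_moves(
  steps=[
    [1,-11,-29,-1,0,0,-0.96],
    [1,-9,-30,-1,0,0,-0.95],
    [1,-6,-30,-1,0,0,-0.96],
    [1,-4,-31,-1,0,0,-0.95],
    [1,-1,-31,-2,0,0,-0.96],
    [1,2,-31,-1,0,0,-0.95],
    [1,4,-30,-2,0,0,-0.96],
    [1,7,-30.2,-1.3,0,0,-0.95],
  ],
)

```text
time: 9.8
tool_pos: [410.1, -59.3, 189.1]
tcp_rot: [180.0, -0.0, 30.2]
ft_force: [0.8, 0.9, 0.9]
finger_gap: 85.5
grip_force: 0.0
```

>>> apply_moves(
  steps=[
    [1,19,-29,1,0,0,-0.89],
    [1,21,-27,1,0,0,-0.89],
    [1,23,-25,1,0,0,-0.89],
    [1,25,-24,1,0,0,-0.89],
    [1,27,-21,1,0,0,-0.89],
    [1,29,-19,1,0,0,-0.89],
    [1,30,-17,1,0,0,-0.89],
    [1,32,-15,1,0,0,-0.89],
  ],
)

```text
time: 10.6
tool_pos: [428.2, 216.7, 181.0]
tcp_rot: [180.0, -0.0, 65.8]
ft_force: [0.8, -0.4, 0.8]
finger_gap: 85.4
grip_force: 0.0
```

>>> apply_moves(
  steps=[
    [1,32.2,-12.3,2,0,0,-0.88],
    [1,33,17,8,0,0,-0.4],
    [1,32,18,8,0,0,-0.4],
    [1,32,19,8,0,0,-0.4],
    [1,31,21,9,0,0,-0.4],
    [1,30,22,8,0,0,-0.4],
    [1,29,22.2,9,0,0,-0.4],
    [1,0,0,35,0,0,0],
  ],
)

```text
time: 11.4
tool_pos: [599.6, 403.9, 97.6]
tcp_rot: [179.6, -0.4, 82.1]
ft_force: [-0.2, -0.7, 1.3]
finger_gap: 85.8
grip_force: 0.0
```

>>> apply_moves(
  steps=[
    [1,0,0,35,0,0,0],
    [1,0,0,0,0,0,0],
    [1,0,0,0,0,0,0],
    [1,0,0,0,0,0,0],
    [1,0,0,0,0,0,0],
    [1,0,0,0,0,0,0],
    [1,0,0,0,0,0,0],
    [1,0,0,0,0,0,0],
  ],
)

```text
time: 12.2
tool_pos: [594.6, 399.8, 59.8]
tcp_rot: [180.0, -0.0, 82.0]
ft_force: [-0.7, 0.2, 1.1]
finger_gap: 85.4
grip_force: 0.0
```

```bash
python3 - <<'E'
from h import *
from plan import plan
out=[]
for n,b in(("scene",(250,350,310,470)),("top",(185,265,325,445))):
    s=r.snapshot(n);c=s["color"][b[0]:b[1],b[2]:b[3]];out.append(cv2.resize(c,(400,300) ,interpolation=cv2.INTER_CUBIC))
    P=pts(s).reshape(-1,3);f=P[(P[:,2]>60)&(P[:,2]<84)&(np.hypot(P[:,0]-466,P[:,1]+302.5)<75)]
    print(n,f[:,2].mean(),cv2.minAreaRect(f[:,:2].astype(np.float32)))
    if n=="scene":
        c=s["color"][110:230,110:270]; out.append(cv2.resize(c,(400,300)))
cv2.imwrite("pics/g3.png",np.hstack(out[:2]))
plan([(594,400,0,82)],1,15)
E
```

```text
scene 73.89285000408194 ((463.7308044433594, -301.6286315917969), (45.42067337036133, 102.103759765625), 81.73333740234375)
top 76.35046956752565 ((465.0193786621094, -301.8086853027344), (47.144004821777344, 100.21188354492188), 81.8490982055664)
[[1,0,0,15,0,0,0],[1,0,0,15,0,0,0],[1,0,0,15,0,0,0],[1,0.3,-0.4,14.3,0,0,0],[1,0,0,0,0,0,0],[1,0,0,0,0,0,0],[1,0,0,0,0,0,0],[1,0,0,0,0,0,0]]
end [594. 400.  -0.] 82.0
```

View pics/g3.png

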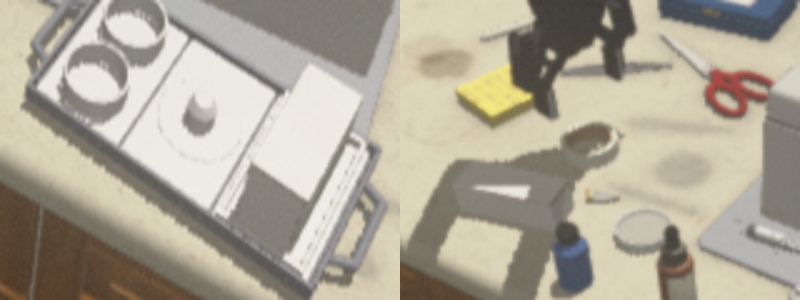

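The carton sits centred and level in the trough, with its top at about 75 mm. The gripper is above the tape (crop (590,145)).

>>> apply_moves(
  steps=[
    [1,0,0,15,0,0,0],
    [1,0,0,15,0,0,0],
    [1,0,0,15,0,0,0],
    [1,0,0,14,0,0,0],
    [1,0,0,0,0,0,0],
    [-1,0,0,0,0,0,0],
    [-1,0,0,0,0,0,0],
    [-1,0,0,0,0,0,0],
  ],
  squeeze=30,
)

```text
time: 13.1
tool_pos: [595.3, 400.2, 1.5]
tcp_rot: [179.9, -0.1, 82.0]
ft_force: [0.1, -0.6, -0.5]
finger_gap: 60.2
grip_force: 32.4
```

>>> apply_moves(
  steps=[
    [-1,0,0,0,0,0,0],
    [-1,0,0,0,0,0,0],
    [-1,0,0,-10,0,0,0],
    [-1,0,0,-20,0,0,0],
    [-1,0,0,-35,0,0,0],
    [-1,0,0,-40,0,0,0],
    [-1,0,0,-40,0,0,0],
    [-1,0,0,-35,0,0,0],
  ],
)

```text
time: 13.9
tool_pos: [594.9, 400.0, 185.0]
tcp_rot: [179.8, -0.1, 82.0]
ft_force: [0.2, 0.2, 0.2]
finger_gap: 60.1
grip_force: 32.6
```

```bash
python3 - <<'E'
from plan import *
s=r.sense();print(s["tool_pos"],s["finger_gap"],s["grip_force"])
plan([(430,240,185,82),(410,-60,185,82),(477.5,-222.3,130,81.8),(477.5,-222.3,60,81.8)],-1,40)
s=r.snapshot("scene");cv2.imwrite("pics/g4.png",cv2.resize(s["color"][40:200,120:320],None,fx=3,fy=3))
E
```

```text
[594.87030221 399.98965688 184.9908653 ] 60.072954970193216 32.55575141582085
[[-1,-30,-23,0,0,0,0],[-1,-30,-24,0,0,0,0],[-1,-30,-23,0,0,0,0],[-1,-30,-24,0,0,0,0],[-1,-31,-23,0,0,0,0],[-1,-30.4,-23.9,0,0,0,0],[-1,-37,3,0,0,0,0],[-1,-38,3,0,0,0,0]]
[[-1,-37,3,0,0,0,0],[-1,-38,3,0,0,0,0],[-1,-37,2,0,0,0,0],[-1,-38,3,0,0,0,0],[-1,-37,2,0,0,0,0],[-1,-37.9,3,0,0,0,0],[-1,-30,18,11,0,0,0.01],[-1,-30,18,11,0,0,0.01]]
[[-1,-30,18,11,0,0,0.01],[-1,-31,18,11,0,0,0],[-1,-30.1,17.7,11,0,0,0.01],[-1,0,0,35,0,0,0],[-1,0,0,35,0,0,0],[-1,0,0,0,0,0,0],[-1,0,0,0,0,0,0],[-1,0,0,0,0,0,0]]
end [ 477.5 -222.3   60. ] 81.8
```

View pics/g4.png

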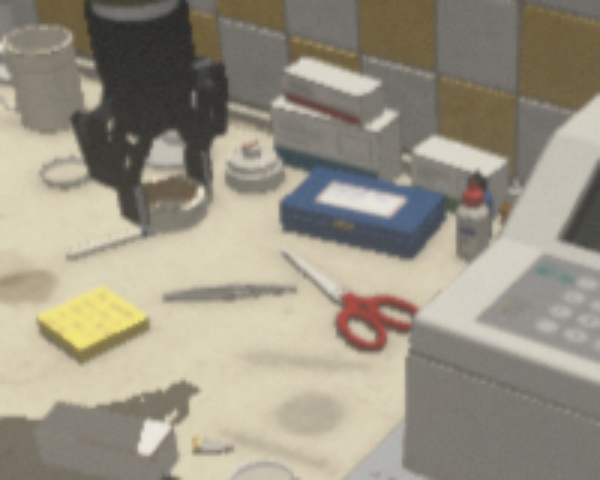

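The tape is held level between the fingers (crop (170,200)).

>>> apply_moves(
  steps=[
    [-1,-30,-23,0,0,0,0],
    [-1,-30,-24,0,0,0,0],
    [-1,-30,-23,0,0,0,0],
    [-1,-30,-24,0,0,0,0],
    [-1,-31,-23,0,0,0,0],
    [-1,-30.4,-23.9,0,0,0,0],
    [-1,-37,3,0,0,0,0],
    [-1,-38,3,0,0,0,0],
  ],
)

```text
time: 14.75
tool_pos: [424.5, 164.0, 181.7]
tcp_rot: [179.9, -0.1, 82.1]
ft_force: [0.0, -0.8, -0.7]
finger_gap: 60.0
grip_force: 32.6
```

>>> apply_moves(
  steps=[
    [-1,-37,3,0,0,0,0],
    [-1,-38,3,0,0,0,0],
    [-1,-37,2,0,0,0,0],
    [-1,-38,3,0,0,0,0],
    [-1,-37,2,0,0,0,0],
    [-1,-37.9,3,0,0,0,0],
    [-1,-30,18,11,0,0,0.01],
    [-1,-30,18,11,0,0,0.01],
  ],
)

```text
time: 15.55
tool_pos: [437.6, -126.8, 160.2]
tcp_rot: [179.8, 0.1, 81.8]
ft_force: [0.2, 0.8, 0.7]
finger_gap: 60.0
grip_force: 32.6
```

>>> apply_moves(
  steps=[
    [-1,-30,18,11,0,0,0.01],
    [-1,-31,18,11,0,0,0],
    [-1,-30.1,17.7,11,0,0,0.01],
    [-1,0,0,35,0,0,0],
    [-1,0,0,30,0,0,0],
    [-1,0,0,0,0,0,0],
    [-1,0,0,0,0,0,0],
    [-1,0,0,0,0,0,0],
  ],
)

```text
time: 16.35
tool_pos: [478.5, -223.2, 62.9]
tcp_rot: [179.8, 0.1, 81.8]
ft_force: [0.5, -0.5, -0.0]
finger_gap: 59.8
grip_force: 32.8
```

```bash
python3 - <<'E'
from plan import *
s=r.sense();print(s["tool_pos"],s["finger_gap"],s["grip_force"])
plan([(477.5,-222.3,20,81.8)],-1,12)
s=r.snapshot("scene");cv2.imwrite("pics/g5.png",cv2.resize(s["color"][200:360,300:500],None,fx=3,fy=3))
E
```

```text
[ 478.53446947 -223.24886746   62.86183292] 59.796337678925795 32.82697986067433
[[-1,0,0,11,0,0,0],[-1,0,0,11,0,0,0],[-1,0,-1,10,0,0,0],[-1,0.8,-0.2,10.9,0,0,0],[-1,0,0,0,0,0,0],[-1,0,0,0,0,0,0],[-1,0,0,0,0,0,0],[-1,0,0,0,0,0,0]]
end [ 477.5 -222.3   20. ] 81.8
```

View pics/g5.png

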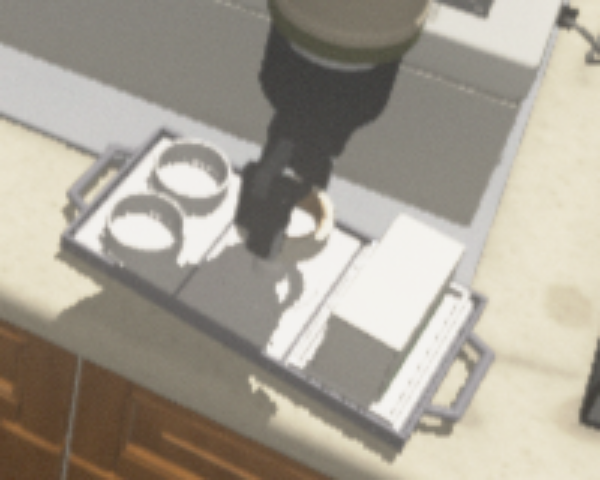

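The tape is above the spindle and clear of the cups and the carton. Lowering it now.

>>> apply_moves(
  steps=[
    [-1,0,0,11,0,0,0],
    [-1,0,0,11,0,0,0],
    [-1,0,-1,10,0,0,0],
    [-1,0.8,-0.2,8,0,0,0],
    [-1,0,0,2,0,0,0],
    [-1,0,0,1,0,0,0],
    [-1,0,0,0,0,0,0],
    [-1,0,0,0,0,0,0],
  ],
)

```text
time: 17.2
tool_pos: [475.1, -221.1, 17.7]
tcp_rot: [-179.9, -0.0, 81.8]
ft_force: [-8.7, 5.6, 18.9]
finger_gap: 60.0
grip_force: 35.6
```

>>> apply_moves(
  steps=[
    [0.6,0,0,0,0,0,0],
    [1,0,0,0,0,0,0],
    [1,0,0,0,0,0,0],
    [1,0,0,-10,0,0,0],
    [1,0,0,-30,0,0,0],
    [1,0,0,-40,0,0,0],
    [1,0,0,-40,0,0,0],
    [1,0,0,-30,0,0,0],
  ],
)

```text
time: 18.0
tool_pos: [476.6, -222.0, 170.7]
tcp_rot: [179.8, 0.1, 81.8]
ft_force: [0.1, -0.5, -0.4]
finger_gap: 85.2
grip_force: 0.0
```

```bash
python3 - <<'E'
from plan import *
print(r.sense()["tool_pos"])
plan([(461,53,150,-8.2),(461,53,30,-8.2)],1,30)
E
```

```text
[ 476.62957982 -222.03304942  170.70107059]
[[1,14,-3,1,0,0,0.95],[1,14,-4,1,0,0,0.95],[1,14,-5,1,0,0,0.95],[1,13,-6,1,0,0,0.95],[1,12,-7,1,0,0,0.95],[1,12,-8,1,0,0,0.95],[1,11,-9,1,0,0,0.95],[1,10,-10,1,0,0,0.95]]
[[1,9,-11,1,0,0,0.95],[1,9,-12,1,0,0,0.94],[1,7,-13,1,0,0,0.95],[1,6,-13,1,0,0,0.94],[1,5,-14,1,0,0,0.95],[1,4,-14,1,0,0,0.94],[1,3,-14,1,0,0,0.95],[1,2,-15,1,0,0,0.94]]
[[1,1,-15,2,0,0,0.95],[1,0,-14,1,0,0,0.94],[1,-1.7,-14.5,1.7,0,0,0.95],[1,0,0,24,0,0,0],[1,0,0,24,0,0,0],[1,0,0,24,0,0,0],[1,0,0,24,0,0,0],[1,0,0,24,0,0,0]]
end [461.  53.  30.] -8.2
```

>>> apply_moves(
  steps=[
    [1,14,-3,1,0,0,0.95],
    [1,14,-4,1,0,0,0.95],
    [1,14,-5,1,0,0,0.95],
    [1,13,-6,1,0,0,0.95],
    [1,12,-7,1,0,0,0.95],
    [1,12,-8,1,0,0,0.95],
    [1,11,-9,1,0,0,0.95],
    [1,10,-10,1,0,0,0.95],
  ],
)

```text
time: 18.8
tool_pos: [470.5, -106.5, 159.7]
tcp_rot: [180.0, -0.0, 43.6]
ft_force: [0.3, -0.1, 0.2]
finger_gap: 85.6
grip_force: 0.0
```

>>> apply_moves(
  steps=[
    [1,9,-11,1,0,0,0.95],
    [1,9,-12,1,0,0,0.94],
    [1,7,-13,1,0,0,0.95],
    [1,6,-13,1,0,0,0.94],
    [1,5,-14,1,0,0,0.95],
    [1,4,-14,1,0,0,0.94],
    [1,3,-14,1,0,0,0.95],
    [1,2,-15,1,0,0,0.94],
  ],
)

```text
time: 19.6
tool_pos: [462.0, 10.3, 151.8]
tcp_rot: [180.0, -0.0, 5.8]
ft_force: [-0.3, 0.7, 0.2]
finger_gap: 85.3
grip_force: 0.0
```

>>> apply_moves(
  steps=[
    [1,1,-15,2,0,0,0.95],
    [1,0,-14,1,0,0,0.94],
    [1,-1.7,-14.5,1.7,0,0,0.95],
    [1,0,0,25,0,0,0],
    [1,0,0,25,0,0,0],
    [1,0,0,0,0,0,0],
    [1,0,0,0,0,0,0],
    [1,0,0,0,0,0,0],
  ],
)

```text
time: 20.4
tool_pos: [461.3, 53.3, 98.1]
tcp_rot: [-180.0, -0.1, -8.2]
ft_force: [0.4, -1.0, 0.2]
finger_gap: 85.4
grip_force: 0.0
```

```bash
python3 - <<'E'
from plan import *
print(r.sense()["tool_pos"])
plan([(461,53,30,-8.2)],1,20)
s=r.snapshot("scene");a=s["color"][150:270,200:360];b=s["color"][240:360,310:470]
P=pts(s).reshape(-1,3);f=P[(P[:,2]>30)&(P[:,2]<42)&(np.hypot(P[:,0]-477.5,P[:,1]+222)<35)];d=np.hypot(f[:,0]-477.5,f[:,1]+222)
f=f[d>17];print("tape",len(f),f[:,2].mean(),cv2.minEnclosingCircle(f[:,:2].astype(np.float32)))
cv2.imwrite("pics/g6.png",cv2.resize(np.hstack([a,b]),None,fx=2.5,fy=2.5))
E
```

```text
[461.31231141  53.32855814  98.13822457]
[[1,0,0,17,0,0,0],[1,0,0,17,0,0,0],[1,0,0,17,0,0,0],[1,-0.3,0.4,17.1,0,0,-0.01],[1,0,0,0,0,0,0],[1,0,0,0,0,0,0],[1,0,0,0,0,0,0],[1,0,0,0,0,0,0]]
end [461.  53.  30.] -8.2
tape 330 34.09134627756112 ((475.1708984375, -219.62945556640625), 31.895647048950195)
```

View pics/g6.png

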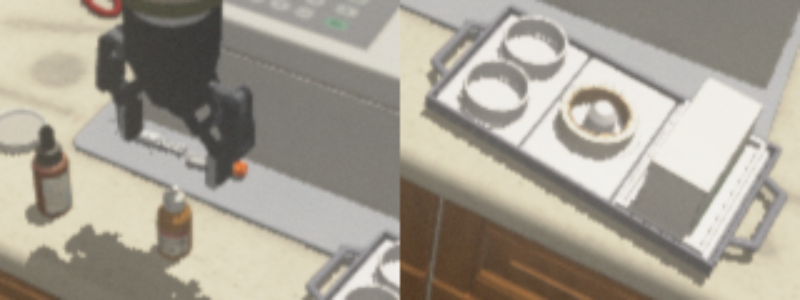

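The tape lies flat over the spindle (right crop (597,115)), with a fitted offset of about 3 mm. The gripper is above the brown bottle (left crop (175,220)).

>>> apply_moves(
  steps=[
    [1,0,0,17,0,0,0],
    [1,0,0,17,0,0,0],
    [1,0,0,17,0,0,0],
    [1,0,0,17,0,0,0],
    [1,0,0,0,0,0,0],
    [-1,0,0,0,0,0,0],
    [-1,0,0,0,0,0,0],
    [-1,0,0,0,0,0,0],
  ],
  squeeze=30,
)

```text
time: 21.25
tool_pos: [461.4, 53.4, 29.8]
tcp_rot: [-180.0, -0.1, -8.2]
ft_force: [-1.0, 1.2, 0.5]
finger_gap: 43.9
grip_force: 0.0
```

>>> apply_moves(
  steps=[
    [-1,0,0,0,0,0,0],
    [-1,0,0,0,0,0,0],
    [-1,0,0,0,0,0,0],
    [-1,0,0,0,0,0,0],
    [-1,0,0,-10,0,0,0],
    [-1,0,0,-25,0,0,0],
    [-1,0,0,-35,0,0,0],
    [-1,0,0,0,0,0,0],
  ],
)

```text
time: 22.05
tool_pos: [463.8, 53.5, 104.0]
tcp_rot: [-179.9, -0.5, -8.2]
ft_force: [0.8, 0.1, 0.4]
finger_gap: 30.4
grip_force: 29.8
```

```bash
python3 - <<'E'
from plan import *
print(r.sense()["tool_pos"])
plan([(461,53,130,-8.2),(517,-146.5,120,-8.2),(517,-146.5,70,-8.2)],-1,32)
s=r.snapshot("scene");a=s["color"][150:270,200:360]
cv2.imwrite("pics/g7.png",cv2.resize(a,None,fx=3,fy=3))
E
```

```text
[463.76466763  53.47520849 103.9849339 ]
[[-1,-2.7,0.9,-26,0,0,0],[-1,12,27,1,0,0,0],[-1,12,27,1,0,0,0],[-1,12,27,2,0,0,0],[-1,12,27,1,0,0,0],[-1,12,27,2,0,0,0],[-1,12,27,1,0,0,0],[-1,12,27.4,2,0,0,0]]
[[-1,0,0,25,0,0,0],[-1,0,0,25,0,0,0],[-1,0,0,0,0,0,0],[-1,0,0,0,0,0,0],[-1,0,0,0,0,0,0],[-1,0,0,0,0,0,0],[-1,0,0,0,0,0,0],[-1,0,0,0,0,0,0]]
end [ 517.  -146.5   70. ] -8.2
```

View pics/g7.png

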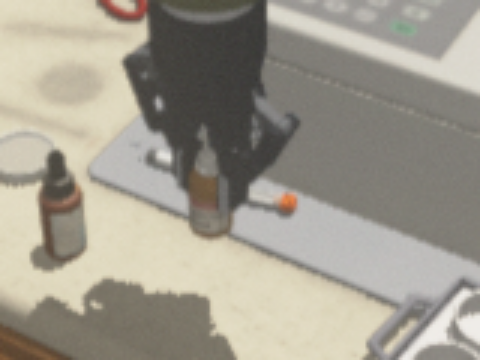

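The brown bottle is held upright (crop (208,205)). The first planned row is based on a reading taken in motion, so I'll correct it using the commanded position.

>>> apply_moves(
  steps=[
    [-1,0,0,-30,0,0,0],
    [-1,12,27,1,0,0,0],
    [-1,12,27,1,0,0,0],
    [-1,12,27,2,0,0,0],
    [-1,12,27,1,0,0,0],
    [-1,12,27,2,0,0,0],
    [-1,12,27,1,0,0,0],
    [-1,12,27.4,2,0,0,0],
  ],
)

```text
time: 22.9
tool_pos: [515.8, -146.9, 117.3]
tcp_rot: [-180.0, 0.1, -8.2]
ft_force: [0.7, -0.3, 0.4]
finger_gap: 30.2
grip_force: 29.9
```

>>> apply_moves(
  steps=[
    [-1,0,0,25,0,0,0],
    [-1,0,0,20,0,0,0],
    [-1,0,0,0,0,0,0],
    [-1,0,0,0,0,0,0],
    [-1,0,0,0,0,0,0],
    [-1,0,0,0,0,0,0],
    [-1,0,0,0,0,0,0],
    [-1,0,0,0,0,0,0],
  ],
)

```text
time: 23.7
tool_pos: [516.8, -146.1, 74.1]
tcp_rot: [180.0, -0.1, -8.2]
ft_force: [-0.1, 0.2, 0.3]
finger_gap: 30.0
grip_force: 29.9
```

```bash
python3 - <<'E'
from plan import *
print(r.sense()["tool_pos"])
plan([(518,-146.5,47,-8.2)],-1,8)
s=r.snapshot("scene");a=s["color"][200:320,300:460]
cv2.imwrite("pics/g8.png",cv2.resize(a,None,fx=3,fy=3))
E
```

```text
[ 516.75745877 -146.0811633    74.11384599]
[[-1,0,0,7,0,0,0],[-1,0,0,7,0,0,0],[-1,1,0,7,0,0,0],[-1,0.3,0.2,6.1,0,0,0],[-1,0,0,0,0,0,0],[-1,0,0,0,0,0,0],[-1,0,0,0,0,0,0],[-1,0,0,0,0,0,0]]
end [ 518.  -146.5   47. ] -8.2
```

View pics/g8.png

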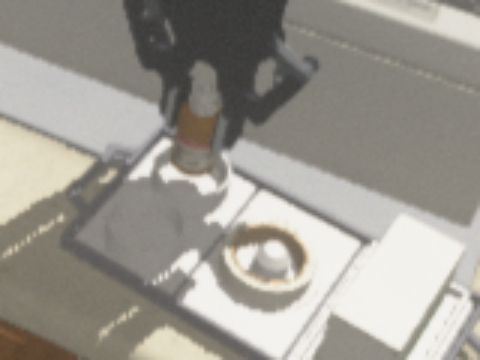

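The brown bottle is above the far cup (crop (195,160)) and in line with it.

>>> apply_moves(
  steps=[
    [-1,0,0,7,0,0,0],
    [-1,0,0,7,0,0,0],
    [-1,1,0,7,0,0,0],
    [-1,0,0,5,0,0,0],
    [-1,0,0,1.5,0,0,0],
    [-1,0,0,1,0,0,0],
    [-1,0,0,0,0,0,0],
    [-1,0,0,0,0,0,0],
  ],
)

```text
time: 24.55
tool_pos: [517.1, -146.1, 45.5]
tcp_rot: [-180.0, 0.1, -8.2]
ft_force: [-5.4, 2.6, 10.2]
finger_gap: 30.1
grip_force: 31.0
```

>>> apply_moves(
  steps=[
    [0.3,0,0,0,0,0,0],
    [0.3,0,0,0,0,0,0],
    [1,0,0,0,0,0,0],
    [1,0,0,-10,0,0,0],
    [1,0,0,-25,0,0,0],
    [1,0,0,-35,0,0,0],
    [1,0,0,-40,0,0,0],
    [1,0,0,0,0,0,0],
  ],
)

```text
time: 25.35
tool_pos: [521.2, -147.6, 162.6]
tcp_rot: [179.9, -0.6, -8.2]
ft_force: [1.2, 0.5, 1.0]
finger_gap: 85.1
grip_force: 0.0
```

```bash
python3 - <<'E'
from plan import *
print(r.sense()["tool_pos"])
plan([(430,0,180,-8.2),(426.5,281.5,160,-8.2),(426.5,281.5,95,-8.2)],1,45)
E
```

```text
[ 521.166867   -147.6483132   162.56685148]
[[1,-28,-33,-4,0,0,0],[1,-28,-33,-4,0,0,0],[1,-28,-34,-5,0,0,0],[1,-27.3,-33.1,-4.4,0,0,0],[1,-6,-40,3,0,0,0],[1,-6,-40,3,0,0,0],[1,-6,-40,3,0,0,0],[1,-6,-40,3,0,0,0]]
[[1,-7,-39,3,0,0,0],[1,-6,-40,2,0,0,0],[1,-6.7,-39.1,3,0,0,0],[1,0,0,32,0,0,0],[1,0,0,33,0,0,0],[1,0,0,0,0,0,0],[1,0,0,0,0,0,0],[1,0,0,0,0,0,0]]
end [426.5 281.5  95. ] -8.2
```

>>> apply_moves(
  steps=[
    [1,-25,-33,-4,0,0,0],
    [1,-28,-33,-4,0,0,0],
    [1,-28,-34,-5,0,0,0],
    [1,-27.3,-33.1,-4.4,0,0,0],
    [1,-6,-40,3,0,0,0],
    [1,-6,-40,3,0,0,0],
    [1,-6,-40,3,0,0,0],
    [1,-6,-40,3,0,0,0],
  ],
)

```text
time: 26.15
tool_pos: [428.2, 164.5, 160.9]
tcp_rot: [-180.0, -0.1, -8.2]
ft_force: [0.8, -0.5, -0.3]
finger_gap: 85.7
grip_force: 0.0
```

>>> apply_moves(
  steps=[
    [1,-7,-39,3,0,0,0],
    [1,-6,-40,2,0,0,0],
    [1,-6.7,-39.1,3,0,0,0],
    [1,0,0,32,0,0,0],
    [1,0,0,28,0,0,0],
    [1,0,0,0,0,0,0],
    [1,0,0,0,0,0,0],
    [1,0,0,0,0,0,0],
  ],
)

```text
time: 26.95
tool_pos: [426.9, 282.9, 94.3]
tcp_rot: [-179.9, -0.1, -8.2]
ft_force: [0.5, 0.0, 0.3]
finger_gap: 84.8
grip_force: 0.0
```

```bash
python3 - <<'E'
from plan import *
s=r.sense();print(s["tool_pos"],s["joint_pos"].round())
plan([(426.5,281.5,30,-8.2)],1,20)
s=r.snapshot("scene");a=s["color"][130:250,120:280];b=s["color"][230:350,310:470]
cv2.imwrite("pics/g9.png",cv2.resize(np.hstack([a,b]),None,fx=2.5,fy=2.5))
E
```

```text
[426.8765182  282.88349327  94.34532618] [ 28.   0. 108.   0.  72. 126.]
[[1,0,0,16,0,0,0],[1,0,0,16,0,0,0],[1,0,1,16,0,0,0],[1,-0.2,0.4,16.3,0,0,-0.01],[1,0,0,0,0,0,0],[1,0,0,0,0,0,0],[1,0,0,0,0,0,0],[1,0,0,0,0,0,0]]
end [426.5 281.5  30. ] -8.2
```

View pics/g9.png

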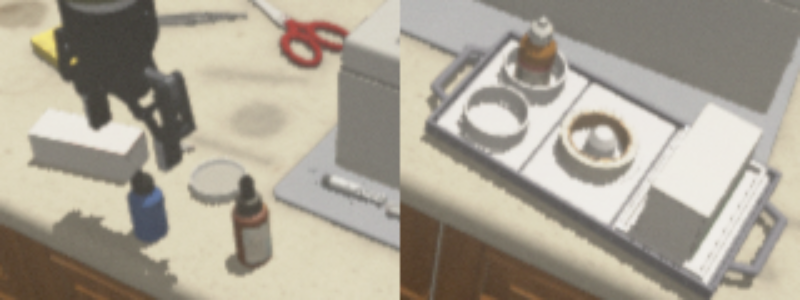

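The brown bottle stands upright in the far cup (right crop (540,55)). The gripper is above the blue bottle (left crop (148,205)).

>>> apply_moves(
  steps=[
    [1,0,0,16,0,0,0],
    [1,0,0,16,0,0,0],
    [1,0,1,16,0,0,0],
    [1,0,0,16,0,0,0],
    [1,0,0,0,0,0,0],
    [-1,0,0,0,0,0,0],
    [-1,0,0,0,0,0,0],
    [-1,0,0,0,0,0,0],
  ],
  squeeze=30,
)

```text
time: 27.8
tool_pos: [426.5, 282.0, 29.7]
tcp_rot: [-179.9, -0.1, -8.2]
ft_force: [-0.1, -0.5, 0.2]
finger_gap: 44.0
grip_force: 0.0
```

>>> apply_moves(
  steps=[
    [-1,0,0,0,0,0,0],
    [-1,0,0,0,0,0,0],
    [-1,0,0,0,0,0,0],
    [-1,0,0,0,0,0,0],
    [-1,0,0,-10,0,0,0],
    [-1,0,0,-30,0,0,0],
    [-1,0,0,-40,0,0,0],
    [-1,0,0,-45,0,0,0],
  ],
)

```text
time: 28.6
tool_pos: [424.3, 280.9, 153.9]
tcp_rot: [179.9, 0.1, -8.2]
ft_force: [0.6, 0.2, -0.2]
finger_gap: 32.1
grip_force: 29.9
```

>>> apply_moves(
  steps=[
    [-1,0,0,-35,0,0,0],
    [-1,0,0,0,0,0,0],
    [-1,0,0,0,0,0,0],
    [-1,0,0,0,0,0,0],
    [-1,0,0,0,0,0,0],
    [-1,0,0,0,0,0,0],
    [-1,0,0,0,0,0,0],
    [-1,0,0,0,0,0,0],
  ],
)

```text
time: 29.4
tool_pos: [425.3, 281.4, 187.8]
tcp_rot: [180.0, 0.0, -8.2]
ft_force: [-0.1, -0.2, -0.0]
finger_gap: 32.2
grip_force: 30.0
```

```bash
python3 - <<'E'
from plan import *
plan([(427,0,188,-8.2),(457,-138,150,-8.2),(457,-138,77,-8.2)],-1,36)
s=r.snapshot("scene");a=s["color"][100:250,110:310]
cv2.imwrite("pics/g10.png",cv2.resize(a,None,fx=2.5,fy=2.5))
E
```

```text
[[-1,5,35,0,0,0,0],[-1,5,35,0,0,0,0],[-1,5,35,0,0,0,0],[-1,5,35,0,0,0,0],[-1,5,35,0,0,0,0],[-1,6,34,0,0,0,0],[-1,5,35,0,0,0,0],[-1,5.9,34.3,-0.2,0,0,0]]
[[-1,10,26,8,0,0,0],[-1,10,27,7,0,0,0],[-1,10,26,8,0,0,0],[-1,10,27,7,0,0,0],[-1,9.4,26.3,8,0,0,0],[-1,0,0,24,0,0,0],[-1,0,0,24,0,0,0],[-1,0,0,25,0,0,0]]
end [ 457. -138.   77.] -8.2
```

View pics/g10.png

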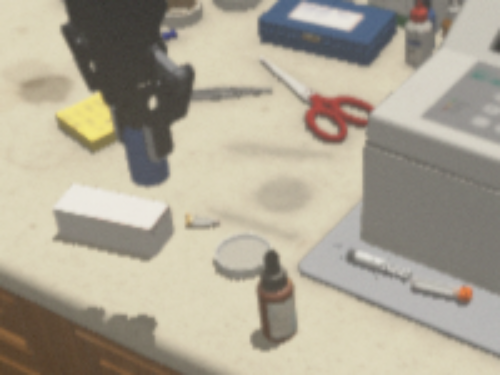

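The blue bottle is held upright (crop (148,160)), and the look-alikes are undisturbed.

>>> apply_moves(
  steps=[
    [-1,5,35,0,0,0,0],
    [-1,5,35,0,0,0,0],
    [-1,5,35,0,0,0,0],
    [-1,5,35,0,0,0,0],
    [-1,5,35,0,0,0,0],
    [-1,6,34,0,0,0,0],
    [-1,5,35,0,0,0,0],
    [-1,5.9,34.3,-0.2,0,0,0],
  ],
)

```text
time: 30.25
tool_pos: [427.0, -1.3, 188.6]
tcp_rot: [180.0, -0.0, -8.2]
ft_force: [0.8, 0.1, -0.3]
finger_gap: 32.2
grip_force: 30.0
```

>>> apply_moves(
  steps=[
    [-1,10,26,8,0,0,0],
    [-1,10,27,7,0,0,0],
    [-1,10,26,8,0,0,0],
    [-1,10,27,7,0,0,0],
    [-1,9.4,26.3,8,0,0,0],
    [-1,0,0,24,0,0,0],
    [-1,0,0,24,0,0,0],
    [-1,0,0,15,0,0,0],
  ],
)

```text
time: 31.05
tool_pos: [456.2, -137.9, 85.6]
tcp_rot: [-180.0, 0.1, -8.3]
ft_force: [-0.8, -0.2, -0.5]
finger_gap: 32.2
grip_force: 30.1
```

>>> apply_moves(
  steps=[
    [-1,0,0,0,0,0,0],
    [-1,0,0,0,0,0,0],
    [-1,0,0,0,0,0,0],
    [-1,0,0,0,0,0,0],
    [-1,0,0,0,0,0,0],
    [-1,0,0,0,0,0,0],
    [-1,0,0,0,0,0,0],
    [-1,0,0,0,0,0,0],
  ],
)

```text
time: 31.85
tool_pos: [457.2, -137.9, 87.6]
tcp_rot: [180.0, -0.0, -8.2]
ft_force: [0.9, 0.1, -0.5]
finger_gap: 32.2
grip_force: 30.1
```

```bash
python3 - <<'E'
from plan import *
plan([(457.5,-138,46,-8.2)],-1,8)
s=r.snapshot("scene");a=s["color"][200:320,300:460]
cv2.imwrite("pics/g11.png",cv2.resize(a,None,fx=3,fy=3))
E
```

```text
[[-1,0,0,7,0,0,0],[-1,0,0,7,0,0,0],[-1,0,0,7,0,0,0],[-1,0,0,7,0,0,0],[-1,0,0,7,0,0,0],[-1,0.3,0,6.6,0,0,0],[-1,0,0,0,0,0,0],[-1,0,0,0,0,0,0]]
end [ 457.5 -137.9   46. ] -8.2
```

View pics/g11.png

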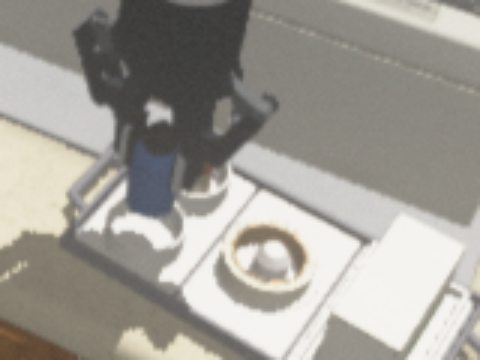

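The blue bottle is above the near cup (crop (150,195)). Lowering it now.

>>> apply_moves(
  steps=[
    [-1,0,0,8,0,0,0],
    [-1,0,0,8,0,0,0],
    [-1,0,0,8,0,0,0],
    [-1,0,0,8,0,0,0],
    [-1,0,0,6,0,0,0],
    [-1,0,0,3,0,0,0],
    [-1,0,0,1,0,0,0],
    [-1,0,0,0,0,0,0],
  ],
)

```text
time: 32.7
tool_pos: [457.3, -137.9, 45.6]
tcp_rot: [180.0, -0.0, -8.2]
ft_force: [-0.7, 0.4, -0.5]
finger_gap: 32.1
grip_force: 30.2
```

>>> apply_moves(
  steps=[
    [-1,0,0,1,0,0,0],
    [-1,0,0,0,0,0,0],
    [0.3,0,0,0,0,0,0],
    [0.3,0,0,0,0,0,0],
    [1,0,0,0,0,0,0],
    [1,0,0,-8,0,0,0],
    [1,0,0,-20,0,0,0],
    [1,0,0,-35,0,0,0],
  ],
)

```text
time: 33.5
tool_pos: [455.2, -137.1, 106.2]
tcp_rot: [-179.9, 0.3, -8.2]
ft_force: [0.3, -0.1, 0.2]
finger_gap: 85.3
grip_force: 0.0
```

>>> apply_moves(
  steps=[
    [1,0,0,-40,0,0,0],
    [1,0,0,-30,0,0,0],
    [1,-10,-40,0,0,0,0],
    [1,-10,-45,0,0,0,0],
    [1,-10,-45,0,0,0,0],
    [1,0,-30,0,0,0,0],
    [1,0,0,0,0,0,0],
    [1,0,0,0,0,0,0],
  ],
)

```text
time: 34.3
tool_pos: [450.4, 25.0, 178.0]
tcp_rot: [180.0, -0.0, -8.1]
ft_force: [-0.3, -0.1, 1.0]
finger_gap: 85.5
grip_force: 0.0
```

```bash
python3 - <<'E'
from plan import *
from scipy.optimize import least_squares
out=[]
for n in("scene","top"):
    s=r.snapshot(n);P=pts(s).reshape(-1,3)
    for k,c,lo,hi,R_ in(("blue",(458,-138),80,100,14),("brown",(519,-147),80,100,14),("tape",(477.5,-222),28,44,38),("carton",(466,-302),66,85,75),("low",(479,403.5),30,46,70),("dish",(514,268),7,18,40),("glass",(448,175),80,112,25)):
        f=P[(P[:,2]>lo)&(P[:,2]<hi)&(np.hypot(P[:,0]-c[0],P[:,1]-c[1])<R_)]
        m=cv2.minAreaRect(f[:,:2].astype(np.float32)); print(n,k,len(f),f.mean(0).round(1),np.round(m[0],1),np.round(m[1],0),"zmax",f[:,2].max().round(1))
    if n=="scene": cv2.imwrite("pics/g12.png",cv2.resize(s["color"][130:350,110:480],None,fx=2.1,fy=2.1))
E
```

```text
scene blue 74 [ 453.7 -138.5   85.7] [ 455.9 -138.4] [19. 20.] zmax 95.7
scene brown 62 [ 513.3 -147.1   85.6] [ 514.4 -146.6] [18. 17.] zmax 95.2
scene tape 469 [ 472.3 -220.8   33.9] [ 474.1 -219.6] [62. 61.] zmax 39.8
scene carton 1137 [ 459.2 -301.5   74.5] [ 463.3 -301.4] [ 46. 103.] zmax 79.2
scene low 562 [475.7 400.4  37. ] [477.4 403.2] [ 48. 112.] zmax 42.0
scene dish 295 [511.  267.1  11.8] [512.9 268.8] [60. 54.] zmax 16.0
scene glass 48 [447.5 176.   91.5] [448.3 177.7] [11. 13.] zmax 103.7
top blue 46 [ 457.9 -136.8   88.1] [ 458.  -137.6] [19. 17.] zmax 97.1
top brown 42 [ 517.5 -145.7   88.1] [ 518.  -146.4] [18. 18.] zmax 99.3
top tape 244 [ 476.3 -220.1   36.2] [ 475.8 -219.8] [60. 62.] zmax 42.8
top carton 636 [ 464.7 -300.4   76.9] [ 464.8 -301.8] [ 47. 100.] zmax 85.0
top low 600 [480.1 402.8  39.7] [480.8 403.6] [ 43. 111.] zmax 46.0
top dish 300 [515.3 267.6  13.8] [516.  269.2] [62. 56.] zmax 17.9
top glass 30 [450.7 177.6  92.3] [452.3 177.2] [17. 18.] zmax 106.5
```

View pics/g12.png

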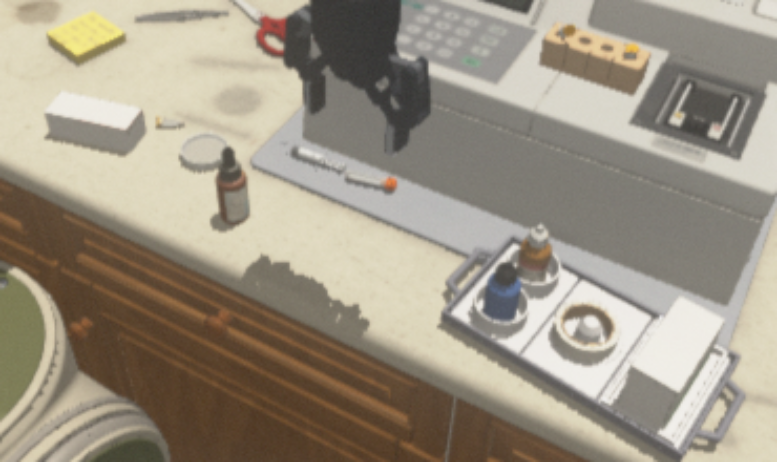

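The picture and the fits agree. Both bottles stand in their cups at (503,290) and (537,255), the tape is on the spindle at (587,330), and the carton is in the trough at (675,345). The look-alikes haven't moved, so I'm handing in.

```bash
python3 -c "
from bench import r
print(r.hand_in())"
```

```text
the job is handed in; nothing more can be done
None
```

I packed the tray and handed the job in at about 34 s. The hand-in returned no verdict, but the last camera check showed the carton, both dropper bottles and the tape in their inserts within tolerance, and the three look-alikes where they started.

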